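# Stand the carved plaque in the drying rack

### The arm

A 6-joint arm with a two-finger parallel gripper is mounted at the origin on the work surface. World frame = base frame: x ahead of the robot, y to its left, z up, the work surface at z = 0. Lengths are in m, angles in rad, forces in N, time in s.
With the tool pointing down it reaches from about 0.35 to 0.775 m from the base axis. Payload 7.3 kg.
Tool frame: the origin (TCP) lies at the very end of the fingers, on their centre line; the grasp point (between the pads) lies 19 mm behind it (arm.pinch_z is the distance from the TCP to the grasp point, in m); z points along the fingers, y is the line along which they close (so a half turn about z gives the same grasp; the last joint's range is limited). The gripper opens to 92 mm and grips with 3 to 60 N. Pads are 19 mm wide; open, the fingers measure 130 mm over their backs; the gripper's body (75 mm by 190 mm) begins 47 mm behind the grasp point.
Start: joints at [-1.276, 0.342, 1.524, -0, 1.275, -0.146], TCP at [0.224, -0.475, 0.227] pointing down, gripper open.
Joint ranges: [-2.53, 2.53], [-0.77, 2.02], [0.04, 2.7], [-1, 4.14], [0.28, 2.66], [-3.11, 3.11]. Speed limits (rad/s): [2.57, 2.57, 3.14, 3.14, 3.14, 3.14].

### API

Orientations are given as [roll, pitch, yaw] about the fixed x, y, z axes, in that order (R = Rz(yaw) Ry(pitch) Rx(roll)).
In Python, from bench import arm, optics gives the robot as it stands. The module is installed in compiled form; this text tells all that it offers.
- The arm moves only by the tool jog_arm, never from a script. Its argument "moves" is one flat list of numbers, 5 for each row, row after row: the finger opening in cm, from 0 to 9.18, then the shift along the tool's x, y, z in cm, then the turn about the tool's z in rad. A call has 1 to 20 rows; each row is the pose to reach, as a shift and turn from the pose commanded when the call began, along the tool's axes at that moment; what a row does not reach only later rows make up. A row lasts 1/12 s, in which the tool goes at most 41.7 mm and 7.16 degrees, less where a joint would pass 70% of its speed; a pose out of reach is approached as far as the arm can. A call with a gripper value outside its range is refused whole. The fingers move at their own pace and stop on an object; the grip force is fixed at half the most. Time passes only in rows, so rows that repeat a pose let the fingers close. It gives the time, the measured TCP pose, the force, the opening and the grip force at its end, in the units of the state.
- arm.observe(): the state, without advancing time (a new reading comes with each control period).
- optics.read_camera(name): name is "scene" or "top"; returns a dict with "frame" (400x640x3 uint8, blue, green, red), "depth" (400x640 float32, m along the optical axis (not along the pixel's ray), 0 where there is no reading), "intrinsics" (3x3 intrinsics, pixels), "distortion" ([k1, k2, p1, p2, k3] as OpenCV has them; the pictures are not rectified), "R" (3x3) and "t" (3): a world point X has camera coordinates R X + t. Camera axes: x right, y down, z forward; pixel columns grow to the right and rows downward; lengths in m; the calibration is good to about 2 mm. A picture is of the moment at which its call begins.
- arm.job_done(): hands the job in; it is judged then, once.
The state is a dict: "clock": time; "joint_positions": joint angles; "qd": joint speeds; "joint_efforts": joint torques, N m; "eef_pos": TCP position; "orientation": TCP orientation; "contact_force": force on the tool from outside, world axes, zero at the start; "ft_torque": the same for the moment, N m; "width": finger opening in m; "grasp_force": force on a finger pad.
Only numpy, scipy, OpenCV 4.12 (cv2) and the standard library are available. Lean on these libraries where they do the work, as an engineer would, in place of code of your own. Each camera call takes 0.05 s, during which the arm holds its last target. There are 200 camera calls.

### The job

One slot of the drying rack has a stray wooden offcut standing in it: take it out and drop it in the scrap bin. Then take the arched plaque off the leaning easel and stand it upright, arch up, in that slot: lower it right down onto the slot's floor before letting go (no dropping), and push it home along the slot until it touches the rack's stop bar, without shoving the bar along. Leave the two small plaques already in the rack as they are.

Things in the scene. Friction and masses are not known exactly. Their poses are not given: they have to be found in the camera images.
- plaque_mid (a point): Arched plaque of pale wood, 110 wide, 120 tall, 14 thick, about 80-150 g, half-round top (radius 55), straight bottom edge. It starts on the easel's ledge, leaning 0.45 rad, top towards the robot. Point: its centre, 60 above the bottom edge, mid thickness. Axes: z along its height to the arch, y its width, x its thickness. Upper 35 mm plain, to be grasped across the thickness.
- easel: Dark wooden base 150 x 120 x 12 with a plywood L on it, fixed to the bench. Origin: centre of its underside, below the middle of the plaque's foot. The back board (85 wide, 12 thick) backs the lower 54 mm of the plaque on the robot's side; above it the plaque is free on both sides. z up; the plaque leans towards -x.
- rack: Slotted rack of brown wood, 220 (x) x 170 (y), fixed. Origin: centre of its underside. Three slots along its y at x = -55, 0, +55: 17 wide, 28 deep, floor 10 and wall tops 38 above the bench, no lead-in. Two slots hold the small plaques, the third the offcut. A pale stop bar (16 thick, 39 to 56 above the bench) lies across all three slots near the +y end; see slot0 for its place.
- slot0 (a point): Middle of the floor of the first slot (rack x = -55, y = 0). Axes as the rack's. The stop bar over the slots is adjustable: its inner face is set anywhere from y = +40 to +65 of this frame, differently each time, and its place is not given: see it or feel for it. It is clamped by friction and starts to slide at about 15 N.
- slot1 (a point): The same for the middle slot (rack x = 0).
- slot2 (a point): The same for the third slot (rack x = +55).
- stored_a_mid (a point): Small square-cornered plaque, 90 wide, 75 tall, 14 thick, loose, standing upright in a slot: its top is 85 above the bench. Point: its centre.
- stored_b_mid (a point): Another small plaque of the same size, in another slot. Point: its centre.
- offcut_mid (a point): Stray offcut of pale wood standing loose in the free slot: 14 thick across the slot, 40 long along it, 70 tall (its top is 80 above the bench), with a toe 16 long and 25 high at the -y end of its foot, down in the slot. Point: centre of the 40 x 70 part, 35 above its foot. Axes: x thickness, y length along the slot, z up.
- scrap_bin: Open plywood box for scraps, 140 (x) x 130 (y) x 80 high, walls and floor 8, fixed to the bench. Origin: centre of its underside.
Things that resemble listed ones, but are neither listed nor needed, are in the scene too. Leave any blue look-alike of the part that bears plaque_mid alone.

How it is judged:
By the outcome, as a careful person would: the job done as asked, in the order asked, and still so for the second after the job is handed in, with the robot touching nothing.
It also fails if it takes over 58 s, if anything falls off the work surface, if the arm or the gripper's body presses on something with over 40 N, if the wrist force passes 120 N, or if a joint passes its speed limit or range.

## Working session

There is one attempt and no reset: what is moved stays moved. The work goes in short steps, Python scripts to look and compute and a tool call to move; the robot and the scene stay as the last step left them, time stands still between calls to the robot, and variables do not carry over. Pictures are saved under pics/ and viewed, at most 10 in all, crops included, and the job is handed in when it is done.

Besides the shell and the picture viewer there is one more tool, called after "Call:" by a JSON object that holds its "op" and its "data". jog_arm: Moves the arm, as the interface text tells. Its arguments: {"type":"object","properties":{"moves":{"type":"array","items":{"type":"number"}}},"required":["moves"]}

```bash
mkdir -p pics; cat > h.py <<'E'
import numpy as np, cv2
from bench import arm, optics
from scipy.spatial.transform import Rotation as Ro
def cam(n):
    d=optics.read_camera(n); return d
def pts(d):
    K,D=np.array(d["intrinsics"]),np.array(d["distortion"]); h,w=d["depth"].shape
    u,v=np.meshgrid(np.arange(w),np.arange(h))
    p=cv2.undistortPoints(np.stack([u,v],-1).reshape(-1,1,2).astype(np.float64),K,D).reshape(h,w,2)
    z=d["depth"].astype(float); X=np.dstack([p[...,0]*z,p[...,1]*z,z])
    return (X-np.array(d["t"]))@np.array(d["R"])   # R^T (X-t)
def ray(d,u,v,z):
    K,D=np.array(d["intrinsics"]),np.array(d["distortion"]);R=np.array(d["R"])
    p=cv2.undistortPoints(np.array([[[u,v]]],float),K,D).ravel()
    r=R.T@np.array([p[0],p[1],1]); c=-R.T@np.array(d["t"])
    return c+r*(z-c[2])/r[2]
E
python3 - <<'E'
from h import *
for n in("scene","top"):
    d=cam(n); cv2.imwrite(f"pics/{n}0.png",d["frame"]); print(n,-np.array(d["R"]).T@d["t"],np.array(d["R"])[2],np.array(d["intrinsics"])[0,0],(d["depth"]>0).mean())
print(arm.observe())
E
```

```text
scene [ 1.20790947 -0.03356429  1.18130015] [-0.50331349  0.10817472 -0.85730611] 510.7153560360432 0.99603515625
top [0.44689403 0.11995587 1.39525804] [ 0.08192324 -0.01905875 -0.9964564 ] 468.95955903012475 0.9958828125
{'clock': 0.1, 'joint_positions': array([-1.27600645e+00,  3.42656292e-01,  1.52491481e+00, -5.58518830e-05,
        1.27539305e+00, -1.45999589e-01]), 'qd': array([ 0.00056735, -0.0017784 , -0.00372679,  0.00038516, -0.00050072,
        0.00216655]), 'joint_efforts': array([ 9.10475337e-04, -4.32005560e+01, -2.44693834e+01,  7.18331407e-02,
        5.25691453e-02, -3.93455525e-05]), 'eef_pos': array([ 0.22389204, -0.47446693,  0.22611511]), 'orientation': array([-3.14022798e+00, -1.46684846e-04,  4.40805658e-01]), 'contact_force': array([ 0.93197905, -0.04131641,  1.08388946]), 'ft_torque': array([-0.02138656, -0.02101719, -0.02476755]), 'grasp_force': 0.0, 'width': 0.09199851229797651}
```

View pics/scene0.png

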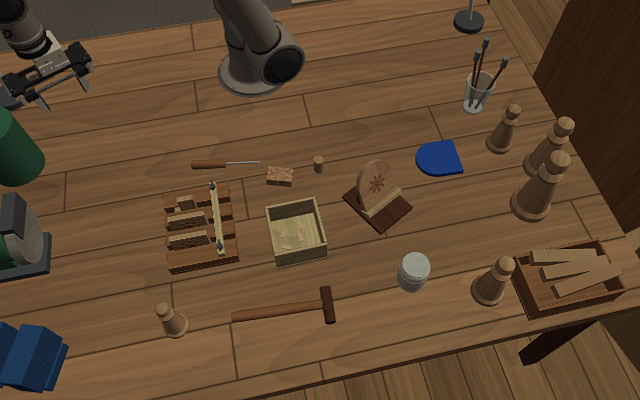

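View pics/top0.png

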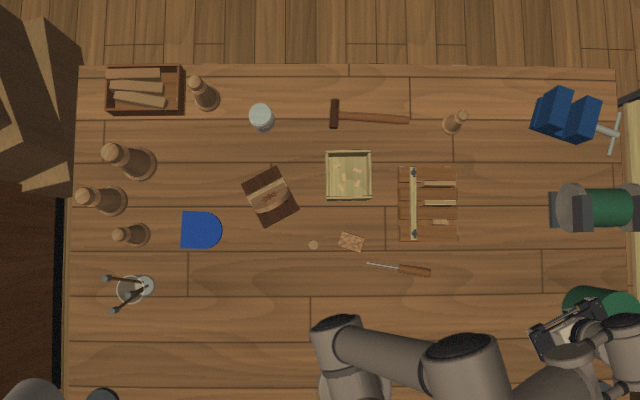

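The scene view shows the rack at about (200,230), the bin at (296,232), the easel with the plaque at (378,195) and the blue look-alike at (440,158). In the top view these are at (428,203), (348,175), (270,196) and (201,230). The short piece in the rack, at top (440,222), looks like the offcut. I'll confirm that with an enlarged crop and measure.

```bash
python3 - <<'E'
from h import *
d=cam("top");e=cam("scene")
a=cv2.resize(d["frame"][140:250,230:470],None,fx=3.3,fy=3.3,interpolation=cv2.INTER_CUBIC)
b=cv2.resize(e["frame"][150:280,160:420],None,fx=1.6,fy=1.6,interpolation=cv2.INTER_CUBIC)
c=np.zeros((a.shape[0]+b.shape[0],max(a.shape[1],b.shape[1]),3),np.uint8);c[:a.shape[0],:a.shape[1]]=a;c[a.shape[0]:,:b.shape[1]]=b
cv2.imwrite("pics/crop.png",c);print(c.shape)
P=pts(d)
# rack region height classes
reg=np.zeros(P.shape[:2],bool);reg[155:250,390:465]=1
Z=P[...,2]
for nm,lo,hi in(("walls",.030,.043),("bar",.0505,.062),("tops",.074,.092)):
    m=(reg&(Z>lo)&(Z<hi)).astype(np.uint8)
    n,l,s,_=cv2.connectedComponentsWithStats(m)
    for i in range(1,n):
        if s[i,4]<15: continue
        q=P[l==i]; r=cv2.minAreaRect((q[:,:2]*1000).astype(np.float32))
        print(nm,s[i],"c",np.round(r[0],1),np.round(r[1],1),round(r[2],1),"z",np.round(np.median(q[:,2]),4),"mean",q[:,:2].mean(0).round(4))
# bin
reg[:]=0;reg[140:210,318:380]=1
q=P[reg&(Z>.072)&(Z<.09)];print("bin",cv2.minAreaRect((q[:,:2]*1000).astype(np.float32)),len(q))
# easel base
reg[:]=0;reg[155:240,235:305]=1
q=P[reg&(Z>.006)&(Z<.02)];print("base",cv2.minAreaRect((q[:,:2]*1000).astype(np.float32)),len(q))
for n,dd,(r0,r1,c0,c1) in(("top",d,(155,240,235,305)),("scene",e,(150,240,335,420))):
    Q=pts(dd)[r0:r1,c0:c1].reshape(-1,3);q=Q[Q[:,2]>.075];print(n,len(q),q.mean(0),q[:,2].max(),np.linalg.svd(q-q.mean(0))[2][2], q[q[:,2]>q[:,2].max()-.006].mean(0))
E
```

```text
(571, 792, 3)
walls [399 166  58  17 763] c [ 627.2 -216.8] [ 48.5 171.7] 0.2 z 0.0378 mean [ 0.6295 -0.2217]
walls [399 187  11  33 291] c [ 541.7 -144.9] [30.7 93.5] 89.4 z 0.0373 mean [ 0.5407 -0.1454]
walls [416 187  41  14 495] c [ 569.6 -240.6] [121.2  39.2] 89.8 z 0.0375 mean [ 0.5695 -0.2399]
walls [ 416  202   42   40 1200] c [ 487.3 -240.3] [123.6 113.5] 89.1 z 0.0371 mean [ 0.4808 -0.2398]
walls [399 225  17  16 171] c [ 455.8 -152.2] [45.9 43.6] 89.6 z 0.0372 mean [ 0.4553 -0.1452]
bar [409 167   8  73 348] c [ 541.3 -166.6] [ 17.5 208.8] 89.6 z 0.056 mean [ 0.541 -0.166]
bar [421 184  19   3  22] c [ 589.5 -217.5] [51.9  5.7] 83.2 z 0.0574 mean [ 0.5899 -0.2146]
tops [423 181  33   5 164] c [ 594.9 -238.9] [92.2 12.9] 89.5 z 0.0844 mean [ 0.595  -0.2374]
tops [423 200  33   5 162] c [ 540.8 -237.3] [91.  12.1] 89.7 z 0.0844 mean [ 0.5409 -0.2367]
tops [432 220  15   5  71] c [ 484.5 -237.1] [40.4 11.6] 89.8 z 0.0797 mean [ 0.4845 -0.2368]
bin ((622.2734375, 18.10991668701172), (139.84368896484375, 130.0128631591797), 0.9471917152404785) 519
base ((563.1470947265625, 252.3221435546875), (201.4998779296875, 249.44874572753906), 88.93863677978516) 1177
top 537 [0.54039443 0.2296352  0.16860644] 1.3952580353335529 [-0.87461268 -0.47170494 -0.11201388] [0.44689403 0.11995587 1.39525804]
scene 1020 [0.56338634 0.22437331 0.14009791] 1.181300148414192 [ 0.74343297  0.59517718 -0.3050763 ] [ 1.20790947 -0.03356429  1.18130015]
```

View pics/crop.png

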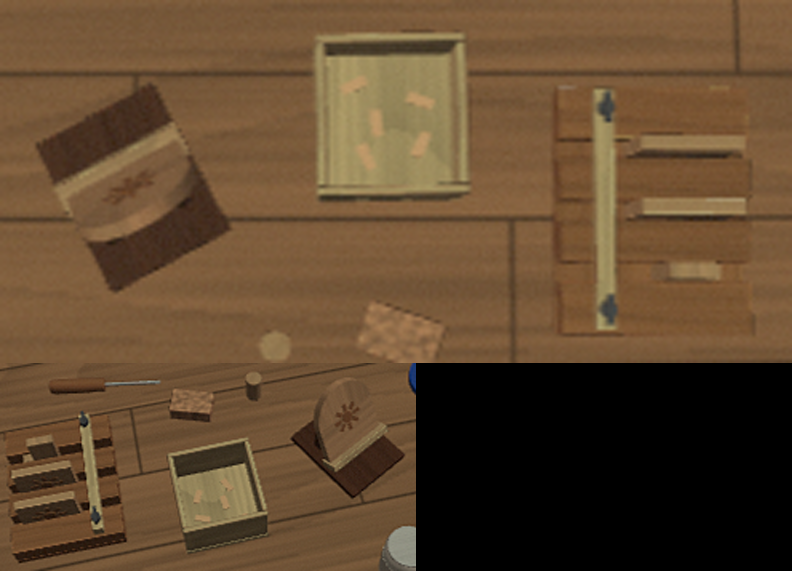

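The crop shows three pieces in the rack slots, and the 40 mm one at top (440,222) is the offcut. Its top reads z=0.080 and length 40 mm, so it fits; it stands in slot0. The other two are the 90 mm small plaques with tops at 0.085. The stop bar's inner face is at y≈-0.175. The pale plaque is on the easel at top crop (130,190), and the blue arch is the look-alike. Next I'll fit the plaque's face plane.

```bash
python3 - <<'E'
from h import *
e=cam("scene");d=cam("top")
for n,dd,(r0,r1,c0,c1) in(("scene",e,(150,240,335,420)),("top",d,(155,240,235,305))):
    Q=pts(dd)[r0:r1,c0:c1][dd["depth"][r0:r1,c0:c1]>0]
    q=Q[(Q[:,2]>.05)&(Q[:,2]<.16)]
    best=0;rng=np.random.default_rng(0)
    for _ in range(400):   # RANSAC plane
        a=q[rng.choice(len(q),3,0)];nn=np.cross(a[1]-a[0],a[2]-a[0])
        if np.linalg.norm(nn)<1e-7: continue
        nn/=np.linalg.norm(nn);m=abs((q-a[0])@nn)<.0025
        if m.sum()>best:best=m.sum();bm=m
    f=q[bm];c=f.mean(0);nn=np.linalg.svd(f-c)[2][2];nn*=np.sign(nn[0])
    print(n,len(q),len(f),"c",c,"n",nn,"lean",np.arcsin(nn[2]),"yaw",np.arctan2(nn[1],nn[0]),"zmax",Q[:,2].max(),"f zrange",np.percentile(f[:,2],[0,1,99,100]))
    h=np.array([-nn[1],nn[0],0]);h/=np.linalg.norm(h);w=(f-c)@h
    for z in np.arange(.05,.14,.01):
        k=abs(f[:,2]-z)<.003
        if k.sum()>3:print(round(z,3),w[k].min().round(4),w[k].max().round(4))
    b=Q[(Q[:,2]>.008)&(Q[:,2]<.017)];x=np.array([nn[0],nn[1],0]);x/=np.linalg.norm(x)
    print("base mid", (x[:2]*((b@x).min()+(b@x).max())/2+h[:2]*((b@h).min()+(b@h).max())/2),np.ptp(b@x),np.ptp(b@h))
E
```

```text
scene 1315 940 c [0.55062124 0.23899237 0.09644435] n [0.78816866 0.43256864 0.43780651] lean 0.45315748179242066 yaw 0.5019425810232806 zmax 0.14832644874220055 f zrange [0.0500018  0.05099412 0.14582295 0.14832645]
0.05 -0.0534 0.0566
0.06 -0.0551 0.0555
0.07 -0.0531 0.0561
0.08 -0.0554 0.0543
0.09 -0.0526 0.0529
0.1 -0.0545 0.0561
0.11 -0.052 0.0531
0.12 -0.0522 0.0502
0.13 -0.0467 0.0425
base mid [0.52225255 0.27814647] 0.2618752187208387 0.3195567335945855
top 633 478 c [0.55332045 0.23990042 0.09988882] n [0.78942831 0.41752842 0.44996995] lean 0.46673169311278656 yaw 0.48649921023493675 zmax 0.1486760233877337 f zrange [0.05001669 0.05096642 0.14475154 0.14867602]
0.05 -0.0433 0.0504
0.06 -0.0485 0.0546
0.07 -0.0535 0.0428
0.08 -0.0522 0.0471
0.09 -0.0546 0.0548
0.1 -0.0533 0.0529
0.11 -0.0483 0.0533
0.12 -0.0508 0.0491
0.13 -0.0433 0.0412
base mid [0.56353343 0.24404967] 0.2392298135452019 0.1938373394826879
```

```bash
cat >> h.py <<'E'
def go(x,y,z,yaw):
    s=arm.observe();R=Ro.from_euler("xyz",s["orientation"]).as_matrix()
    d=R.T@(np.array([x,y,z])-s["eef_pos"])*100
    t=(s["orientation"][2]-yaw+np.pi)%(2*np.pi)-np.pi
    print("shift cm",d.round(2),"turn",round(t,4),"t",round(s["clock"],2),"F",s["contact_force"].round(1),"pos",s["eef_pos"].round(4),"yaw",s["orientation"].round(3))
E
python3 -c "
from h import *
go(.4845,-.237,.12,np.pi/2)"
```

```text
shift cm [ 33.7  -10.38  10.66] turn -1.13 t 0.3 F [-0.1 -0.6 -0.3] pos [ 0.224  -0.4747  0.2265] yaw [-3.141 -0.     0.441]
```

Call:
{"op": "jog_arm", "data": {"moves": [4,33.7,-10.4,10.6,-1.13,4,33.7,-10.4,10.6,-1.13,4,33.7,-10.4,10.6,-1.13,4,33.7,-10.4,10.6,-1.13,4,33.7,-10.4,10.6,-1.13,4,33.7,-10.4,10.6,-1.13,4,33.7,-10.4,10.6,-1.13,4,33.7,-10.4,10.6,-1.13,4,33.7,-10.4,10.6,-1.13,4,33.7,-10.4,10.6,-1.13,4,33.7,-10.4,10.6,-1.13,4,33.7,-10.4,10.6,-1.13,4,33.7,-10.4,10.6,-1.13,4,33.7,-10.4,10.6,-1.13,4,33.7,-10.4,10.6,-1.13]}}

```text
clock: 1.55
eef_pos: [0.4839, -0.2381, 0.1212]
orientation: [3.141, 0.001, 1.568]
contact_force: [0.3, 0.3, 0.9]
width: 0.0397
grasp_force: 0.0
```

```bash
python3 - <<'E'
from h import *
d=cam("scene");cv2.imwrite("pics/s1.png",cv2.resize(d["frame"][130:280,130:370],None,fx=3,fy=3))
P=pts(d)
m=np.zeros(P.shape[:2],bool);m[180:230,160:215]=1
m&=(P[...,2]>.066)&(P[...,2]<.0825)&(abs(P[...,0]-.4845)<.012)&(abs(P[...,1]+.237)<.03)
q=P[m];print(m.sum(),q.min(0),q.max(0),q.mean(0))
go(.4845,-.237,.048,np.pi/2)
E
```

```text
16 [ 0.47563174 -0.22514401  0.06676608] [ 0.48980681 -0.22052813  0.08149121] [ 0.48279261 -0.2222424   0.07638902]
shift cm [0.1  0.05 7.32] turn -0.002 t 1.6 F [0.6 0.3 0.3] pos [ 0.484  -0.2379  0.1212] yaw [3.141e+00 1.000e-03 1.569e+00]
```

View pics/s1.png

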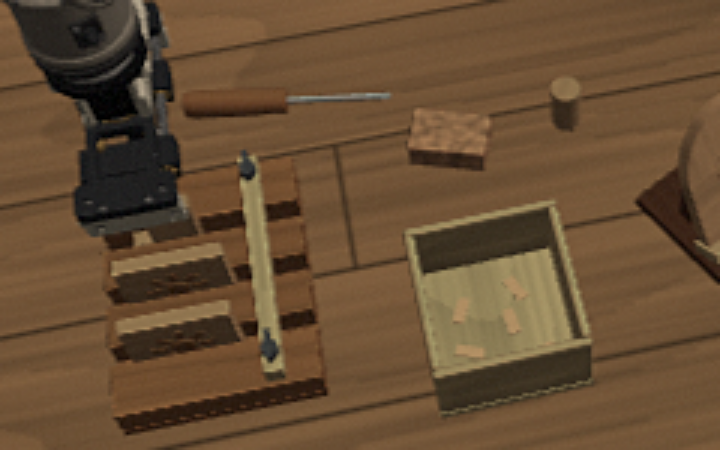

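The gripper (crop (130,190)) hangs over slot0 with the offcut's end showing beneath it at crop (150,235), clear of the neighbours. I'll descend and close.

Call:
{"op": "jog_arm", "data": {"moves": [4,0.1,0,3,0,4,0.1,0,5,0,4,0.1,0,6.5,0,4,0.1,0,7.3,0,4,0.1,0,7.3,0,0,0.1,0,7.3,0,0,0.1,0,7.3,0,0,0.1,0,7.3,0,0,0.1,0,7.3,0,0,0.1,0,7.3,0,0,0.1,0,7.3,0,0,0.1,0,7.3,0]}}

```text
clock: 2.6
eef_pos: [0.4845, -0.2362, 0.0484]
orientation: [3.141, 0.001, 1.571]
contact_force: [-2.5, 0.1, 6.0]
width: 0.014
grasp_force: 30.0
```

Call:
{"op": "jog_arm", "data": {"moves": [0,0,0,-2,0,0,0,0,-5,0,0,0,0,-8,0,0,0,0,-11,0,0,0,0,-12,0,0,3,1.5,-12,0,0,6,3,-12,0,0,9,5,-12,0,0,12,6.5,-12,0,0,15,8,-12,0,0,18,9.7,-12,0,0,21,11.3,-12,0,0,24,13,-12,0,0,25.4,13.8,-12,0,0,25.4,13.8,-12,0,0,25.4,13.8,-12,0]}}

```text
clock: 3.93
eef_pos: [0.6221, 0.0188, 0.1665]
orientation: [-3.14, 0.0, 1.573]
contact_force: [0.3, 0.6, -0.8]
width: 0.0142
grasp_force: 30.0
```

```bash
python3 - <<'E'
from h import *
d=cam("scene");cv2.imwrite("pics/s2.png",cv2.resize(d["frame"][100:290,150:390],None,fx=3,fy=3))
go(.622,.018,.06,np.pi/2)
print(arm.observe()["width"])
E
```

```text
shift cm [ 0.02  0.03 10.68] turn 0.0006 t 3.98 F [ 0.  -0.  -0.8] pos [0.6219 0.0178 0.1668] yaw [-3.14   0.     1.571]
0.013726092551871067
```

View pics/s2.png

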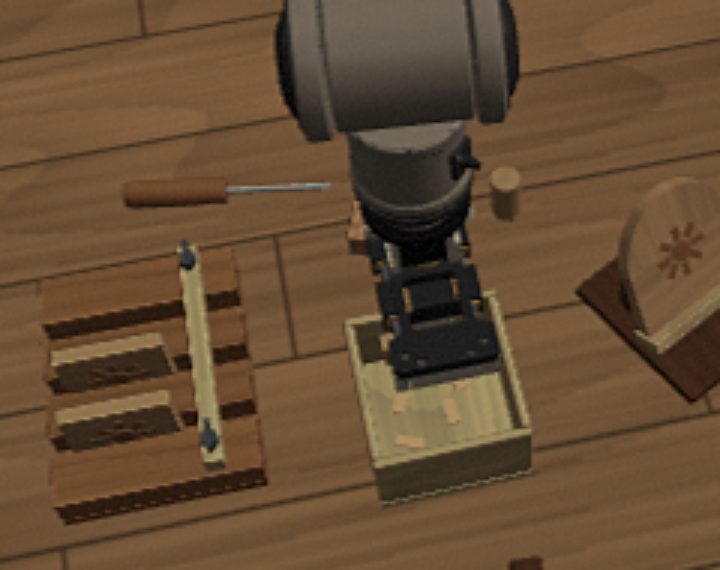

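Slot0 (crop (100,310)) is now empty, and the two small plaques are unchanged. The gripper holds the offcut over the bin at crop (440,380). I'll lower it, release and rise.

Call:
{"op": "jog_arm", "data": {"moves": [0,0,0,4,0,0,0,0,8,0,0,0,0,10,0,0,0,0,10.6,0,0,0,0,10.6,0,5,0,0,10.6,0,5,0,0,10.6,0,5,0,0,10.6,0,5,0,0,8,0,5,0,0,4,0,5,0,0,0,0,5,0,0,-4,0,5,0,0,-5,0,5,0,0,-5,0]}}

```text
clock: 5.15
eef_pos: [0.6246, 0.0179, 0.2238]
orientation: [3.131, 0.001, 1.571]
contact_force: [-0.2, -0.5, 0.7]
width: 0.0502
grasp_force: 0.0
```

```bash
python3 - <<'E'
from h import *
go(.5326,.2291,.19,.495+np.pi/2)
E
```

```text
shift cm [21.12 -9.23  3.25] turn -0.4948 t 5.15 F [-0.2 -0.5  0.7] pos [0.6246 0.0179 0.2238] yaw [3.131e+00 1.000e-03 1.571e+00]
```

Call:
{"op": "jog_arm", "data": {"moves": [6,5,-2.2,1,-0.12,6,9,-4,1,-0.24,6,13,-5.7,1,-0.36,6,17,-7.5,1,-0.48,6,21.1,-9.2,1.5,-0.495,6,21.1,-9.2,3.2,-0.495,6,21.1,-9.2,3.2,-0.495,6,21.1,-9.2,3.2,-0.495,6,21.1,-9.2,3.2,-0.495]}}

```text
clock: 5.9
eef_pos: [0.5306, 0.2284, 0.1854]
orientation: [-3.141, 0.001, 2.066]
contact_force: [0.6, -0.2, -0.3]
width: 0.0604
grasp_force: 0.0
```

```bash
python3 - <<'E'
from h import *
d=cam("scene")
a=cv2.resize(d["frame"][90:280,250:430],None,fx=3,fy=3)
cv2.imwrite("pics/s3.png",a)
go(.5326,.2291,.1085,.495+np.pi/2)
E
```

```text
shift cm [0.02 0.18 7.73] turn -0.001 t 5.95 F [-0.3 -0.5 -0.2] pos [0.531  0.2281 0.1858] yaw [3.141e+00 1.000e-03 2.065e+00]
```

View pics/s3.png

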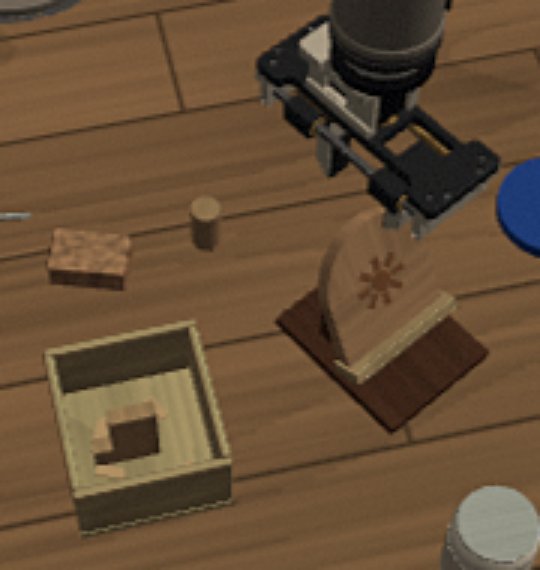

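The offcut lies in the bin at crop (130,430), and the gripper straddles the plaque's top at crop (380,215). I'll lower and close on it.

Call:
{"op": "jog_arm", "data": {"moves": [6,0,0.5,3,0,6,0,0.5,5,0,6,0,0.5,7,0,6,0,0.5,7.7,0,6,0,0.5,7.7,0,0,0,0.5,7.7,0,0,0,0.5,7.7,0,0,0,0.5,7.7,0,0,0,0.5,7.7,0,0,0,0.5,7.7,0,0,0,0.5,7.7,0,0,0,0.5,7.7,0,0,0,0.5,7.7,0]}}

```text
clock: 7.03
eef_pos: [0.5367, 0.2323, 0.1104]
orientation: [3.136, 0.001, 2.066]
contact_force: [2.4, 1.7, 6.2]
width: 0.0244
grasp_force: 27.2
```

Call:
{"op": "jog_arm", "data": {"moves": [0,0,0.2,-0.3,0,0,0,0.5,-0.6,0,0,0,0.8,-1,0,0,0,1.2,-1.5,0,0,0,1.6,-2,0,0,0,2,-2.5,0,0,0,2.4,-3,0,0,0,2.8,-3.5,0,0,0,3,-4,0,0,0,3,-4.5,0,0,0,3,-5,0,0,0,3,-5,0]}}

```text
clock: 8.03
eef_pos: [0.561, 0.2455, 0.1596]
orientation: [-3.141, 0.0, 2.066]
contact_force: [0.1, -0.2, -0.5]
width: 0.0133
grasp_force: 29.9
```

```bash
python3 - <<'E'
from h import *
go(.485,-.245,.235,np.pi/2)
E
```

```text
shift cm [-39.55 -29.99  -7.53] turn 0.4951 t 8.03 F [ 0.1 -0.2 -0.5] pos [0.561  0.2455 0.1596] yaw [-3.141  0.     2.066]
```

Call:
{"op": "jog_arm", "data": {"moves": [0,0,0,-2.5,0,0,0,0,-5,0,0,-1,-0.8,-7.5,0.01,0,-3,-2.3,-7.5,0.04,0,-5.5,-4.2,-7.5,0.07,0,-8.5,-6.4,-7.5,0.1,0,-11.5,-8.7,-7.5,0.14,0,-14.5,-11,-7.5,0.18,0,-17.5,-13.3,-7.5,0.22,0,-20.5,-15.5,-7.5,0.26,0,-23.5,-17.8,-7.5,0.3,0,-26.5,-20.1,-7.5,0.34,0,-29.5,-22.4,-7.5,0.38,0,-32.5,-24.6,-7.5,0.42,0,-35,-26.5,-7.5,0.45,0,-37.5,-28.4,-7.5,0.48,0,-39,-29.6,-7.5,0.495,0,-39.5,-30,-7.5,0.495,0,-39.5,-30,-7.5,0.495,0,-39.5,-30,-7.5,0.495]}}

```text
clock: 9.7
eef_pos: [0.4846, -0.2437, 0.2335]
orientation: [-3.141, -0.001, 1.571]
contact_force: [-0.5, -0.3, -1.6]
width: 0.0139
grasp_force: 29.9
```

```bash
python3 - <<'E'
from h import *
go(.485,-.245,.12,np.pi/2)
d=cam("scene");cv2.imwrite("pics/s4.png",cv2.resize(d["frame"][90:290,100:340],None,fx=3,fy=3))
P=pts(d);Q=P[(d["depth"]>0)]
m=(abs(Q[:,0]-.485)<.02)&(abs(Q[:,1]+.245)<.075)&(Q[:,2]>.12)&(Q[:,2]<.245)
q=Q[m]; q=q[abs(q[:,0]-np.median(q[:,0]))<.006]
c=q.mean(0);n=np.linalg.svd(q-c)[2][2];print(len(q),"face c",c,"n",n)
for z in np.arange(.14,.245,.01):
    k=abs(q[:,2]-z)<.004
    if k.sum()>3: print(z.round(3),k.sum(),q[k,1].min().round(4),q[k,1].max().round(4),((q[k,1].min()+q[k,1].max())/2).round(4),q[k,0].mean().round(4))
print(q[:,2].min(),np.percentile(q[:,2],1))
E
```

```text
shift cm [-0.14  0.05 11.35] turn -0.0 t 9.7 F [-0.5 -0.3 -1.6] pos [ 0.4846 -0.2437  0.2335] yaw [-3.141e+00 -1.000e-03  1.571e+00]
782 face c [ 0.48950937 -0.23215851  0.18560356] n [0.99996563 0.00259346 0.00787543]
0.15 79 -0.2978 -0.1888 -0.2433 0.4894
0.16 85 -0.2977 -0.1888 -0.2432 0.4897
0.17 93 -0.2987 -0.1886 -0.2437 0.4899
0.18 98 -0.2989 -0.1887 -0.2438 0.4896
0.19 85 -0.2982 -0.1887 -0.2434 0.49
0.2 33 -0.2407 -0.1892 -0.2149 0.4893
0.21 37 -0.2284 -0.1892 -0.2088 0.4895
0.22 46 -0.2282 -0.1893 -0.2088 0.489
0.23 38 -0.2283 -0.1918 -0.21 0.4886
0.24 36 -0.2278 -0.1959 -0.2118 0.4887
0.1441638401465649 0.14721033541297313
```

View pics/s4.png

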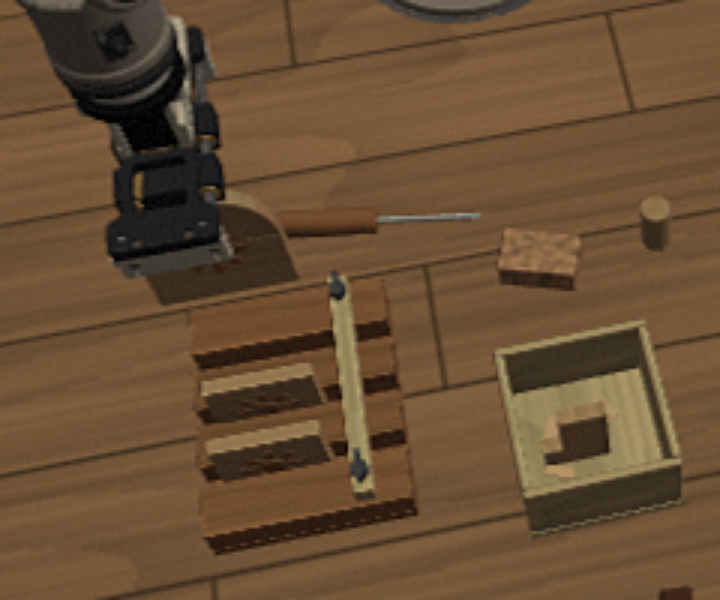

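The plaque hangs upright above slot0, centred on the tool, with its foot at about z 0.144. The empty slot0 runs from crop (195,355) to (335,335). Next I'll measure the slot's edges below it for the x offset.

```bash
python3 - <<'E'
from h import *
for n in("scene","top"):
    d=cam(n);rv=cv2.Rodrigues(np.array(d["R"]))[0]
    g=cv2.cvtColor(d["frame"],cv2.COLOR_BGR2GRAY).astype(np.float32)
    xs=np.arange(.42,.66,.001)
    for ys in(np.arange(-.155,-.137,.001),np.arange(-.205,-.187,.001)):
        X=np.array([[x,y,.038] for y in ys for x in xs])
        p=cv2.projectPoints(X,rv,np.array(d["t"]),np.array(d["intrinsics"]),np.array(d["distortion"]))[0].reshape(len(ys),len(xs),2).astype(np.float32)
        pr=cv2.remap(g,p,None,cv2.INTER_LINEAR).mean(0)
        gr=np.gradient(np.convolve(pr,np.ones(3)/3,"same"))
        i=[k for k in range(3,len(gr)-3) if abs(gr[k])>1.2 and abs(gr[k])==abs(gr[k-3:k+4]).max()]
        print(n,ys[0],[(int(round(xs[k]*1000)),round(float(gr[k]),1)) for k in i])
E
```

```text
scene -0.155 [(426, 8.1), (440, -1.8), (451, 1.5), (473, -12.7), (490, 12.3), (497, -2.3), (505, 1.2), (520, -1.4), (528, -12.9), (543, 13.1), (552, -1.9), (560, 1.3), (575, -1.9), (583, -12.2), (597, 11.5), (613, -2.4), (625, 1.4), (636, -1.2), (646, -15.4)]
scene -0.205 [(426, 7.7), (438, -2.0), (444, 1.8), (472, -13.6), (489, 14.1), (496, -2.2), (502, 2.1), (514, -3.6), (520, -2.1), (528, -6.6), (544, 8.1), (552, -2.1), (558, 3.6), (575, -2.7), (582, -6.8), (599, 7.9), (613, -1.9), (619, 1.8), (646, -17.2)]
top -0.155 [(429, -7.2), (444, -2.0), (456, 1.2), (467, -1.3), (493, -6.4), (497, 6.4), (502, -1.3), (511, 1.5), (526, -1.7), (534, 2.1), (547, -4.0), (552, 6.3), (558, -1.4), (581, -2.0), (590, 2.4), (605, 7.6), (619, -1.6), (649, 2.7)]
top -0.205 [(429, -2.8), (443, -1.3), (450, 1.4), (479, 1.5), (493, -5.0), (504, -1.4), (509, 1.5), (525, -1.5), (531, -4.7), (536, 5.5), (546, -2.1), (558, -1.6), (566, 1.4), (581, -1.8), (591, 6.4), (605, 6.7), (616, -1.3), (623, 1.7), (649, 1.7)]
```

Call:
{"op": "jog_arm", "data": {"moves": [0,0,-0.15,2,0,0,0,-0.15,4.5,0,0,0,-0.15,7,0,0,0,-0.15,8.5,0,0,0,-0.15,9.5,0,0,0,-0.15,9.8,0,0,0,-0.15,9.8,0,0,0,-0.15,9.8,0]}}

```text
clock: 10.52
eef_pos: [0.4841, -0.2445, 0.1367]
orientation: [3.14, 0.001, 1.571]
contact_force: [-0.1, 0.3, -1.2]
width: 0.0141
grasp_force: 29.9
```

```bash
python3 - <<'E'
from h import *
go(.483,-.2437,.1,np.pi/2)
d=cam("scene");cv2.imwrite("pics/s5.png",cv2.resize(d["frame"][150:260,140:260],None,fx=5,fy=5,interpolation=cv2.INTER_CUBIC))
P=pts(d);Q=P[(d["depth"]>0)]
q=Q[(abs(Q[:,0]-.487)<.006)&(abs(Q[:,1]+.244)<.05)&(Q[:,2]>.046)&(Q[:,2]<.09)];print(len(q),q.mean(0),np.median(q[:,0]))
E
```

```text
shift cm [ 0.08 -0.11  3.67] turn 0.0006 t 10.52 F [-0.1  0.3 -1.2] pos [ 0.4841 -0.2445  0.1367] yaw [3.140e+00 1.000e-03 1.571e+00]
309 [ 0.48912661 -0.24201224  0.06809534] 0.4892054493715756
```

View pics/s5.png

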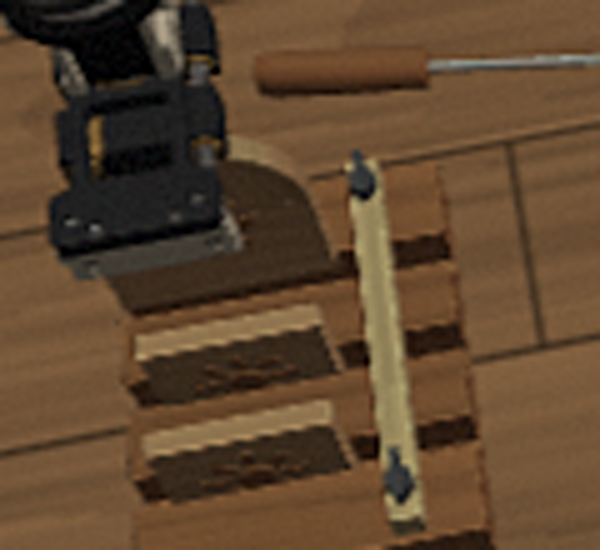

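The plaque's foot sits just above slot0's mouth at crop (130,315) to (330,270), about 1 mm too far in +x. I'll shift -1 mm and enter slowly.

Call:
{"op": "jog_arm", "data": {"moves": [0,0,-0.1,0.2,0,0,0,-0.1,0.4,0,0,0,-0.1,0.6,0,0,0,-0.1,0.8,0,0,0,-0.1,1,0,0,0,-0.1,1.2,0,0,0,-0.1,1.4,0,0,0,-0.1,1.4,0]}}

```text
clock: 11.23
eef_pos: [0.4822, -0.2443, 0.1212]
orientation: [-3.141, -0.0, 1.571]
contact_force: [0.1, 0.2, -0.7]
width: 0.0137
grasp_force: 29.9
```

Call:
{"op": "jog_arm", "data": {"moves": [0,0,0,0.3,0,0,0,0,0.6,0,0,0,0,0.9,0,0,0,0,1.2,0,0,0,0,1.4,0,0,0,0,1.6,0,0,0,0,1.7,0,0,0,0,1.7,0]}}

```text
clock: 11.9
eef_pos: [0.4823, -0.2444, 0.1044]
orientation: [-3.141, -0.0, 1.571]
contact_force: [-0.5, -0.7, -1.3]
width: 0.014
grasp_force: 29.9
```

Still free; I'll go on in 1 mm steps until it touches the floor.

Call:
{"op": "jog_arm", "data": {"moves": [0,0,0,0.1,0,0,0,0,0.2,0,0,0,0,0.3,0,0,0,0,0.3,0,0,0,0,0.3,0]}}

```text
clock: 12.32
eef_pos: [0.4824, -0.2445, 0.1017]
orientation: [3.142, 0.0, 1.571]
contact_force: [-0.6, 1.2, -1.0]
width: 0.0139
grasp_force: 29.9
```

Call:
{"op": "jog_arm", "data": {"moves": [0,0,0,0.1,0,0,0,0,0.1,0,0,0,0,0.15,0,0,0,0,0.15,0]}}

```text
clock: 12.65
eef_pos: [0.4823, -0.2445, 0.1001]
orientation: [-3.141, 0.0, 1.571]
contact_force: [-0.6, -0.7, -0.5]
width: 0.0136
grasp_force: 29.9
```

Call:
{"op": "jog_arm", "data": {"moves": [0,0,0,0.1,0,0,0,0,0.1,0,0,0,0,0.1,0]}}

```text
clock: 12.9
eef_pos: [0.4824, -0.2445, 0.0992]
orientation: [-3.142, 0.0, 1.571]
contact_force: [-0.4, 0.3, -0.7]
width: 0.0141
grasp_force: 29.9
```

Call:
{"op": "jog_arm", "data": {"moves": [0,0,0,0.1,0,0,0,0,0.1,0,0,0,0,0.1,0]}}

```text
clock: 13.15
eef_pos: [0.4825, -0.2445, 0.0982]
orientation: [3.141, 0.0, 1.571]
contact_force: [-0.0, 0.1, -0.7]
width: 0.0137
grasp_force: 29.9
```

Call:
{"op": "jog_arm", "data": {"moves": [0,0,0,0.1,0,0,0,0,0.1,0,0,0,0,0.1,0]}}

```text
clock: 13.4
eef_pos: [0.4827, -0.2444, 0.098]
orientation: [3.141, 0.0, 1.571]
contact_force: [-0.3, 1.9, 5.9]
width: 0.0138
grasp_force: 30.0
```

Floor contact at 6 N. I'll ease the pressure slightly and slide along +y.

Call:
{"op": "jog_arm", "data": {"moves": [0,0,0,-0.05,0,0,0.2,0,-0.05,0,0,0.4,0,-0.05,0,0,0.6,0,-0.05,0,0,0.8,0,-0.05,0,0,1,0,-0.05,0,0,1,0,-0.05,0]}}

```text
clock: 13.98
eef_pos: [0.4826, -0.2342, 0.0979]
orientation: [3.141, 0.0, 1.571]
contact_force: [-0.1, -0.8, 3.4]
width: 0.014
grasp_force: 30.0
```

Call:
{"op": "jog_arm", "data": {"moves": [0,0.1,0,0,0,0,0.15,0,0,0,0,0.15,0,0,0]}}

```text
clock: 14.23
eef_pos: [0.4825, -0.2331, 0.0979]
orientation: [3.141, 0.0, 1.571]
contact_force: [0.9, -1.3, 3.0]
width: 0.014
grasp_force: 30.0
```

Call:
{"op": "jog_arm", "data": {"moves": [0,0.1,0,0,0,0,0.1,0,0,0,0,0.1,0,0,0]}}

```text
clock: 14.48
eef_pos: [0.4825, -0.2327, 0.0978]
orientation: [3.141, 0.001, 1.571]
contact_force: [-0.2, -4.6, 2.0]
width: 0.014
grasp_force: 30.0
```

Call:
{"op": "jog_arm", "data": {"moves": [0,0.05,0,0,0,0,0.05,0,0,0,0,0.05,0,0,0]}}

```text
clock: 14.73
eef_pos: [0.4825, -0.2326, 0.0979]
orientation: [3.141, 0.002, 1.571]
contact_force: [0.1, -6.2, 1.8]
width: 0.0139
grasp_force: 30.0
```

```bash
python3 - <<'E'
from h import *
for n in("scene","top"):
    d=cam(n)
    if n=="scene": cv2.imwrite("pics/s6.png",cv2.resize(d["frame"][160:250,150:260],None,fx=6,fy=6,interpolation=cv2.INTER_CUBIC))
    Q=pts(d)[d["depth"]>0]
    b=Q[(Q[:,2]>.052)&(Q[:,2]<.060)&(abs(Q[:,1]+.166)<.02)&(Q[:,0]>.5)&(Q[:,0]<.63)]
    print(n,"bar y",np.percentile(b[:,1],[1,5,50,95,99]).round(4))
    q=Q[(abs(Q[:,0]-.487)<.008)&(abs(Q[:,1]+.23)<.062)&(Q[:,2]>.06)&(Q[:,2]<.09)]
    if len(q): print("plaque y",np.percentile(q[:,1],[0,2,98,100]).round(4),len(q))
E
```

```text
scene bar y [-0.1792 -0.178  -0.1702 -0.1633 -0.1629]
plaque y [-0.2158 -0.2148 -0.1737 -0.1706] 108
top bar y [-0.1755 -0.1746 -0.1669 -0.1592 -0.1585]
plaque y [-0.1798 -0.1788 -0.1694 -0.1684] 17
```

View pics/s6.png

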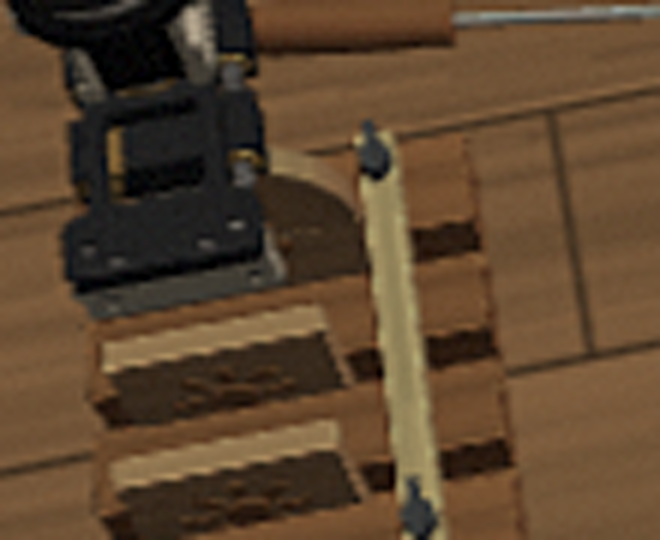

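The plaque's edge meets the bar at crop (365,250), and the bar hasn't moved. I'll release and rise.

Call:
{"op": "jog_arm", "data": {"moves": [2.5,0,0,0,0,4,0,0,0,0,4,0,0,0,0,4,0,0,0,0,4,0,0,-1,0,4,0,0,-3,0,4,0,0,-6,0,4,0,0,-9,0,4,0,0,-12,0,4,-4,0,-14,0,4,-8,-3,-14,0,4,-12,-6,-14,0,4,-16,-10,-14,0,4,-18,-12,-14,0]}}

```text
clock: 16.0
eef_pos: [0.3753, -0.3978, 0.2385]
orientation: [3.141, 0.0, 1.572]
contact_force: [1.8, -0.8, 0.4]
width: 0.0398
grasp_force: 0.0
```

```bash
python3 - <<'E'
from h import *
im=[]
for n,(r0,r1,c0,c1) in(("scene",(165,275,150,270)),("top",(155,250,390,480))):
    d=cam(n); im.append(cv2.resize(d["frame"][r0:r1,c0:c1],(390,390),interpolation=cv2.INTER_CUBIC))
    Q=pts(d)[d["depth"]>0]
    b=Q[(Q[:,2]>.052)&(Q[:,2]<.060)&(abs(Q[:,1]+.166)<.02)&(Q[:,0]>.5)&(Q[:,0]<.63)]
    print(n,"bar y",np.percentile(b[:,1],[1,5,50,95,99]).round(4))
    q=Q[(abs(Q[:,0]-.485)<.012)&(abs(Q[:,1]+.23)<.07)&(Q[:,2]>.06)&(Q[:,2]<.16)]
    for lo,hi in((.06,.07),(.07,.09)):
        k=q[(q[:,2]>lo)&(q[:,2]<hi)]
        if len(k)>3: print("plaque y",np.percentile(k[:,1],[1,99]).round(4),"x",np.median(k[:,0]).round(4),len(k))
    print("ztop",np.sort(q[:,2])[-3:],q[q[:,2]>.12].mean(0))
cv2.imwrite("pics/s7.png",np.hstack(im)); print(arm.observe()["eef_pos"],arm.observe()["clock"])
E
```

```text
scene bar y [-0.1789 -0.1784 -0.1701 -0.1633 -0.1628]
plaque y [-0.2868 -0.1632] x 0.4878 100
plaque y [-0.2868 -0.179 ] x 0.4874 207
ztop [0.13410659 0.13438907 0.13483141] [ 0.48240558 -0.23255137  0.12684786]
top bar y [-0.1752 -0.1743 -0.1663 -0.1593 -0.1584]
plaque y [-0.1762 -0.1658] x 0.4855 5
plaque y [-0.2861 -0.1751] x 0.4787 26
ztop [0.13207285 0.13279373 0.13304759] [ 0.48583793 -0.22936392  0.12650201]
[ 0.37249971 -0.4007037   0.23829178] 16.1
```

View pics/s7.png

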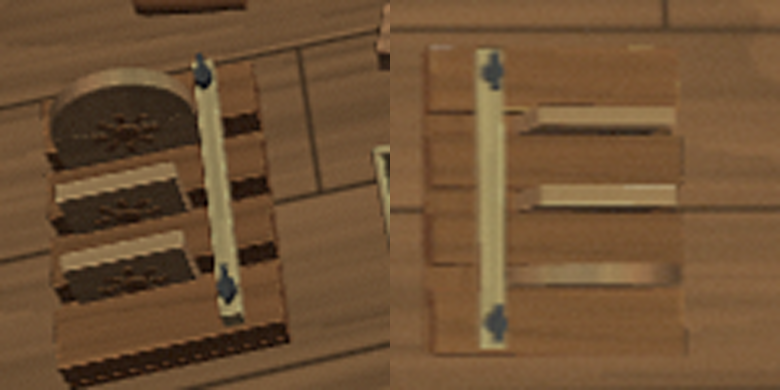

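The plaque stands upright in slot0, touching the bar in both views (edge and bar both at y -0.179 in scene, -0.175 in top). The small plaques are unchanged and the arm is clear, so I'm handing in.

```bash
python3 -c "
from h import *
print(arm.job_done())"
```

```text
the job is handed in; nothing more can be done
None
```

I handed the job in at about 16 s: the offcut is in the scrap bin, and the arched plaque stands arch up on the floor of slot0, touching the stop bar. The bar and the two small plaques show no movement in the final images.

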